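Set the strain viewer to its tint plate and lay a test tube on it

ROBOT

A 6-joint arm with a two-finger parallel gripper is mounted at the origin on a cart in front of the work surface, level with it; the furniture and walls round the work are solid. World frame = base frame: x ahead of the robot, y to its left, z up, the work surface at z = 0. Lengths are in m, angles in degrees, forces in N, time in s.
With the tool pointing down it reaches from about 0.25 to 0.725 m from the base axis. Payload 9.7 kg.
Tool frame: the origin (TCP) lies between the finger pads; the fingertips stand 22 mm ahead of it and the grasp point (between the pads) lies 3 mm ahead of it; z points along the fingers, y is the direction in which the jaws open and shut (so a half turn about z gives the same grasp; the last joint's range is limited). The gripper opens to 85 mm and grips with 20 to 120 N. Pads are 22 mm wide; open, the fingers measure 114 mm over their backs; the gripper's body (76 mm by 85 mm) begins 54 mm behind the grasp point. The pads swing forward as they close: fully open they stand 13 mm farther back than shut.
Start: joints at [-71.906, 4.979, 10.078, 95.1, 0, 90], TCP at [0.171, -0.523, 0.253] pointing down, gripper open.
Joint ranges: [-179.16, 179.16], [-48.56, 103.87], [-65.8, 70.77], [-126.05, 130.52], [-82.76, 87.17], [-180, 180]. Speed limits (degrees/s): [127.2, 127.2, 147.25, 180, 180, 180].

INTERFACE

Orientations are given as a 3x3 rotation matrix whose columns are the frame's x, y, z axes.
In Python, from station import * gives the robot as it stands.
- The arm moves only by the tool move_arm, never from a script. Its argument "moves" is a list of rows, each an object with "gripper": the opening, from 0 (shut) to 1 (fully open); "delta_pos": the shift along the tool's x, y, z in m, a list of three; "roll": the turn about the tool's z in rad. In form: [{"gripper": gripper, "delta_pos": [tx, ty, tz], "roll": roll}, ...]. A call has 1 to 10 rows; each row is the pose to reach, as a shift and turn from the pose commanded when the call began, along the tool's axes at that moment; what a row does not reach only later rows make up. A row lasts 1/8 s, in which the tool goes at most 62.5 mm and 10.7 degrees, less where a joint would pass 70% of its speed; a pose out of reach is approached as far as the arm can. A call with a gripper value outside its range is refused whole. The fingers move at their own pace and stop on an object; "grip_force" is the grip in N (left out, the last holds). Time passes only in rows, so rows that repeat a pose let the fingers close. It gives the time, the measured TCP pose, the force and the opening at its end, in the units of the state.
- observe(): the state, without advancing time (a new reading comes with each control period).
- read_camera(name): name is "scene" or "top" or "wrist"; returns the picture (420x560x3 uint8, blue, green, red); there is no depth.
- camera_info(name): a dict with "K" (3x3 intrinsics, pixels), "dist_coeffs" ([k1, k2, p1, p2, k3] as OpenCV has them; the pictures are not rectified), "extrinsics" (4x4, takes a point from camera to world coordinates). Camera axes: x right, y down, z forward; pixel columns grow to the right and rows downward; lengths in m; the calibration is good to about 2 mm. A picture is of the moment at which its call begins: read the wrist's pose just before it. camera_info takes no time and is no camera call; for the wrist camera it gives the pose at the moment of the call.
- job_done(): hands the job in, once; it reports no verdict.
Trained networks look in the newest picture that a camera, given by its name, has taken for a name from the list of things; names that differ only in an ending like _2 or _b are one class to them, and where a whole thing is asked for, a point or a joint stands for the part that bears it (a point fixed in the world has none). Each returns a list of dicts, best first, with "p" (0 to 1); they miss things now and then, are a little off and sometimes report something else, mostly with a low value. They report only what shows in the picture. A call takes as long as a camera call.
- regions_of(camera, query): "mask" (420x560 bool, what is visible of it).
- pinpoint(camera, query): "centre" ([x, y, z] in m, in the coordinates of the camera as it stood for that picture, good to about 4 mm: a listed point, or the origin of a listed thing).
The state is a dict: "clock": time; "q": joint angles; "qd": joint speeds; "joint_efforts": joint torques, N m; "tcp_pos": TCP position; "eef_rot": TCP orientation; "wrist_force": force on the tool from outside, world axes, zero at the start; "ft_torque": the same for the moment, N m; "grip_width": finger opening in m.
Only numpy, scipy, OpenCV 4.12 (cv2) and the standard library are available. Lean on these libraries where they do the work, as an engineer would, in place of code of your own. Each camera call takes 0.05 s, during which the arm holds its last target.

TASK

Get the strain viewer ready to check the annealed test tube. Its plate wheel was left between stations: turn it until the sector with the square tint plate stands under the fixed window and let it drop fully home on its nylon index dowel, without forcing the dowel - the T handle lifts the wheel clear of it for turning, and where exactly it catches has to be felt. Then lay the test tube gently into both saddles above the window, centred over it, and leave the other things on the bench where they are.

Things in the scene. Friction and masses are not known exactly. Their poses are not given: they have to be found in the camera images.
- viewer: Strain viewer, fixed to the bench: grey light box 240 x 164 x 40 mm (x -114 to +126 mm), over it a flat metal wheel 200 mm across, 8 mm thick, underside 44 mm up. Origin on the bench under the wheel's axis; z up, +x from the axis to the window. A dark bridge plate over the wheel (x 38 to 126, y +-62 mm, top 77 mm up) holds the window and, on top, two saddles.
- window (a point): Centre of the round 26 mm window in the bridge plate, 77 mm above the bench, 66 mm from the wheel's axis along the viewer's +x; axes as the viewer.
- saddles (a point): Middle between the floors of the two aluminium U saddles, 87 mm above the bench, right above the window; axes as the viewer. The saddles stand at y = +-42 mm, each 13 mm long; their slot runs along y, 25 mm wide, walls 9 mm high, flared lips above (top 102 mm above the bench). The tube belongs here: its origin at this point, its length along y (either way round).
- tint_plate (a point): On the wheel: centre of the square 40 mm opening with the tint plate, top face, 66 mm from the axis. Anticlockwise from it, 60 degrees apart, follow: round 24 mm, round 41 mm with glass, narrow slot, round 32 mm, round 12 mm. It must come under the window; once home it stands within 6.5 mm of the window's centre in plan.
- handle (a point): Centre of the black T handle on the wheel's axis, 107 mm above the bench when the wheel is home: a bar 52 mm long, 12 mm thick, 22 mm high (96 to 118 mm up), on a stem. Its x axis points to the tint plate; the bar lies along its y. The wheel weighs 0.32 to 0.41 kg; it takes 3 to 4 N to lift, little to turn. Close on it softly: a snatch jogs the wheel on its dowel.
- wheel (a joint): Turn of the wheel about its vertical axis, rad, anticlockwise from above, free all round; 0 = tint plate exactly under the window. At the start 0.35 to 1.5. Six stations 1.047 rad apart: six open notches 12 mm wide in the rim, midway between the openings. Over any notch, also a wrong one, the wheel drops and locks unless it is held up.
- wheel_lift (a joint): Height of the wheel above home, m: 0 = fully home, dowel in a notch; about 0.007 = resting on the dowel's end between stations; from 0.0085 clear of it; 0.016 = upper stop. Only its weight brings it down; released over a notch it falls home.
- index_bracket: Bracket of the white nylon index dowel, at the right side of the light box under the rim; origin on the bench, 93 mm from the wheel's axis along the viewer's -y. The dowel, 10 mm thick, is clamped up to 8 mm to either side of this origin along the viewer's x (under the rim): the catch lies within 0.1 rad of joint 0. The dowel is springy, about 2.7 N per mm; a light press of 3 to 5 N is enough to feel it.
- test_tube: Clear test tube, 142 mm long along its y axis, 21 mm thick, lying on the bench to the left of the viewer; origin at the middle of its underside.
- beaker: Empty tall glass beaker, 73 mm wide, 110 mm high, behind on the right; a bystander; origin under its base.
- amber_jar: Small open amber glass jar, 57 mm wide, 62 mm high, behind the viewer; a bystander; origin under its base.
- goggles: Spectacles with dark frame, 135 x 138 x 45 mm, far left; a bystander; origin under the middle.
- caliper: Steel vernier caliper lying flat, 205 x 67 x 8 mm, on the right; a bystander; origin under the middle.
- tweezers: Steel tweezers lying flat, 157 x 18 x 10 mm, front left; a bystander; origin under the middle.
- cork_a: Cork stopper, 28 mm wide, 26 mm high, far left; a bystander; origin under its base.
- cork_b: Smaller cork stopper beside it, 24 mm wide, 22 mm high; a bystander; origin under its base.
- tape_roll: Roll of masking tape lying flat, 75 mm wide, 18 mm high, behind the viewer; a bystander; origin under its middle.
- glass_file: File with a wooden handle, 200 x 20 x 20 mm, behind the viewer; a bystander; origin under its middle.

How it is judged (in metres and radians):
At the end, for the whole second after the job is handed in: The wheel is fully home (within 1.5 mm of its lowest position) with the square tint plate within 8 mm of the window's centre, and the test tube lies at rest in both saddles: within 3 mm of the saddle floors in height, 6 mm across, 15 mm along from centred, parallel to the slots within 0.1 rad (value of joint wheel_lift below 0.0015 m and horizontal distance between tint_plate and window below 0.008 m and x of test_tube in the frame of saddles between -0.006 and 0.006 m and y of test_tube in the frame of saddles between -0.015 and 0.015 m and z of test_tube in the frame of saddles between -0.003 and 0.003 m and angle between the y axis of test_tube and the y axis of viewer, either way round below 0.1 rad and linear speed of test_tube below 0.02 m/s); the robot touches nothing.
It fails at once if the index dowel is forced: more than 20 N on it (contact force between index_bracket and anything else above 20 N).
It fails at once if the test tube is banged or pressed onto the viewer: more than 40 N (contact force between test_tube and viewer above 40 N).
It fails at once if a bystander (beaker, amber jar, spectacles, caliper, tweezers, a cork, tape roll or file) is moved by more than 30 mm (distance of any of beaker, amber_jar, goggles, caliper, tweezers, cork_a, cork_b, tape_roll, glass_file from where it was at the start of the episode above 0.03 m).
It also fails if it takes over 72 s, if anything falls off the work surface, if the arm or the gripper's body presses on something with over 40 N, if the wrist force passes 120 N, or if a joint passes its speed limit or range.

## Working session

There is one attempt and no reset: what is moved stays moved. The work goes in short steps, Python scripts to look and compute and a tool call to move; the robot and the scene stay as the last step left them, time stands still between calls to the robot, and variables do not carry over. Pictures are saved under pics/ and viewed, and the job is handed in when it is done.

Besides the shell and the picture viewer there is one more tool, called after "Call:" as name(argument=value, ...), one argument or row to a line, values as JSON. move_arm: Moves the arm, as the interface text tells. Its arguments: {"type":"object","properties":{"moves":{"type":"array","items":{"type":"object","properties":{"gripper":{"type":"number"},"delta_pos":{"type":"array","items":{"type":"number"}},"roll":{"type":"number"}}}},"grip_force":{"type":"number"}},"required":["moves"]}

```bash
mkdir -p pics; ls; python3 - <<'E'
from station import *
import cv2
s=observe();print(s)
for c in("scene","top","wrist"):
    im=read_camera(c);cv2.imwrite(f"pics/{c}0.png",im)
    i=camera_info(c);print(c,i)
E
```

```text
pics
{'clock': 0.0, 'q': array([-7.19056763e+01,  5.01248188e+00,  1.00355398e+01,  9.51000236e+01,
        7.74421031e-04,  9.00007067e+01]), 'qd': array([ 0.02304987,  0.06321298,  0.03026996,  0.03448136,  0.12340904,
       -0.07759766]), 'joint_efforts': array([-7.81439594e-04, -5.20394218e+01,  4.64792490e+01,  1.69214403e-02,
       -6.72271403e-05,  4.90725796e-06]), 'tcp_pos': array([ 0.17076304, -0.52261407,  0.25257952]), 'eef_rot': array([[ 9.50550342e-01,  3.10570256e-01, -4.04358421e-04],
       [ 3.10570519e-01, -9.50549479e-01,  1.28107021e-03],
       [ 1.34996163e-05, -1.34330353e-03, -9.99999098e-01]]), 'wrist_force': array([ 0.18422962, -0.02687409, -0.02599434]), 'ft_torque': array([ 0.0505372 ,  0.00021815, -0.00023795]), 'grip_width': 0.0855182333789213}
scene {'K': array([[505.19745281,   0.        , 278.77951657],
       [  0.        , 505.19745281, 206.58471155],
       [  0.        ,   0.        ,   1.        ]]), 'dist_coeffs': array([-0.05950785,  0.        ,  0.        ,  0.        ,  0.        ]), 'extrinsics': array([[-0.43672302, -0.67695582,  0.59245
[... 533 characters left out ...]
       [-0.99960372, -0.02469414,  0.01351268,  0.05263074],
       [-0.01104962, -0.0972905 , -0.99519469,  1.27171772],
       [ 0.        ,  0.        ,  0.        ,  1.        ]])}
wrist {'K': array([[332.63129448,   0.        , 276.78287987],
       [  0.        , 332.63129448, 210.11889829],
       [  0.        ,   0.        ,   1.        ]]), 'dist_coeffs': array([-0.07935144,  0.        ,  0.        ,  0.        ,  0.        ]), 'extrinsics': array([[ 0.30965052, -0.89945812, -0.30836932,  0.24975354],
       [-0.95084989, -0.29326423, -0.09940113, -0.49591691],
       [-0.00102654,  0.32399255, -0.94605908,  0.3727395 ],
       [ 0.        ,  0.        ,  0.        ,  1.        ]])}
```

View pics/scene0.png

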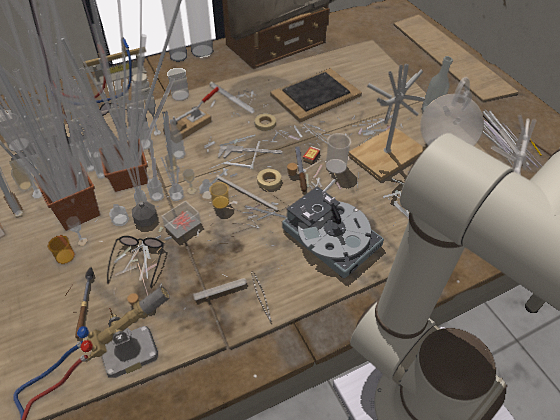

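View pics/top0.png

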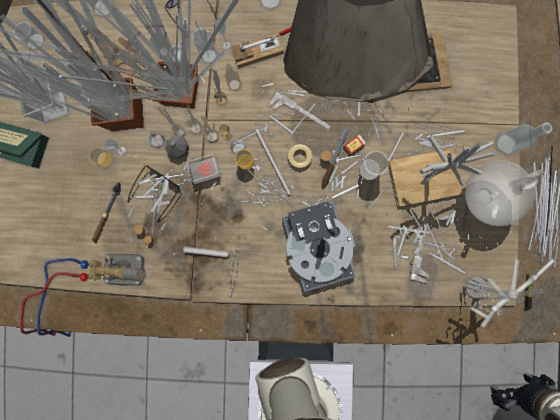

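```bash
cat > h.py <<'E'
from station import *
import numpy as np, cv2
def pin(cam,q,n=1):
    r=pinpoint(cam,q); T=camera_info(cam)["extrinsics"]
    return [(round(float(d["p"]),2),np.round(T[:3,:3]@np.array(d["centre"])+T[:3,3],4)) for d in r[:n]]
def proj(cam,P):
    i=camera_info(cam);T=np.linalg.inv(i["extrinsics"])
    return cv2.projectPoints(np.atleast_2d(P).astype(float),cv2.Rodrigues(T[:3,:3])[0],T[:3,3],i["K"],i["dist_coeffs"])[0][:,0]
def ray(cam,uv,z):
    i=camera_info(cam);T=i["extrinsics"]
    p=cv2.undistortPoints(np.array(uv,float).reshape(-1,1,2),i["K"],i["dist_coeffs"])[:,0]
    d=np.c_[p,np.ones(len(p))]@T[:3,:3].T
    return T[:3,3]+d*((z-T[2,3])/d[:,2])[:,None]
E
python3 - <<'E'
from h import *
for c in("top","scene"):
    for q in("viewer","window","saddles","tint_plate","handle","index_bracket","test_tube"):
        print(c,q,pin(c,q,2))
E
```

```text
top viewer [(0.78, array([ 5.038e-01, -4.270e-02, -2.000e-04]))]
top window [(0.86, array([ 0.5682, -0.0214,  0.0772])), (0.16, array([ 0.5049, -0.0425,  0.0016]))]
top saddles [(0.71, array([ 0.5718, -0.0208,  0.0843])), (0.71, array([0.5169, 0.4907, 0.0023]))]
top tint_plate [(0.91, array([0.5161, 0.0265, 0.0539])), (0.72, array([ 0.5097, -0.046 ,  0.1043]))]
top handle [(0.92, array([ 0.509 , -0.0445,  0.105 ])), (0.41, array([ 0.5123, -0.3739,  0.0009]))]
top index_bracket [(0.5, array([ 0.5336, -0.1284,  0.002 ]))]
top test_tube [(0.68, array([0.4875, 0.3029, 0.0008]))]
scene viewer [(0.61, array([ 0.5082, -0.0462,  0.0015])), (0.43, array([0.5151, 0.0148, 0.055 ]))]
scene window [(0.92, array([ 0.5662, -0.0252,  0.0802]))]
scene saddles []
scene tint_plate [(0.59, array([0.5141, 0.0158, 0.0556]))]
scene handle [(0.91, array([ 0.5024, -0.0431,  0.1057])), (0.45, array([ 0.7719,  0.1928, -0.001 ]))]
scene index_bracket []
scene test_tube [(0.76, array([0.4851, 0.3038, 0.0018]))]
```

```bash
python3 - <<'E'
import cv2
a=cv2.imread("pics/top0.png")[190:310,260:380];cv2.imwrite("pics/topc.png",cv2.resize(a,(600,600),interpolation=2))
E
```

Call:
move_arm(
  moves=[
    {"gripper": 1,"delta_pos": [0.047,-0.035,0],"roll": -0.18},
    {"gripper": 1,"delta_pos": [0.093,-0.07,0],"roll": -0.36},
    {"gripper": 0.5,"delta_pos": [0.14,-0.105,0],"roll": -0.54},
    {"gripper": 0.5,"delta_pos": [0.187,-0.14,0],"roll": -0.72},
    {"gripper": 0.5,"delta_pos": [0.234,-0.175,0],"roll": -0.9},
    {"gripper": 0.5,"delta_pos": [0.28,-0.21,0],"roll": -1.08},
    {"gripper": 0.5,"delta_pos": [0.327,-0.245,0],"roll": -1.26},
    {"gripper": 0.5,"delta_pos": [0.374,-0.281,0],"roll": -1.44},
    {"gripper": 0.5,"delta_pos": [0.42,-0.316,0],"roll": -1.62},
    {"gripper": 0.5,"delta_pos": [0.467,-0.351,0],"roll": -1.8},
  ],
)

```text
clock: 2.1
tcp_pos: [0.5065, -0.0423, 0.2535]
eef_rot: [[-0.524, 0.852, 0.001], [0.852, 0.524, -0.0], [-0.001, 0.001, -1.0]]
wrist_force: [0.9, -0.8, -0.7]
grip_width: 0.0425
```

View pics/topc.png

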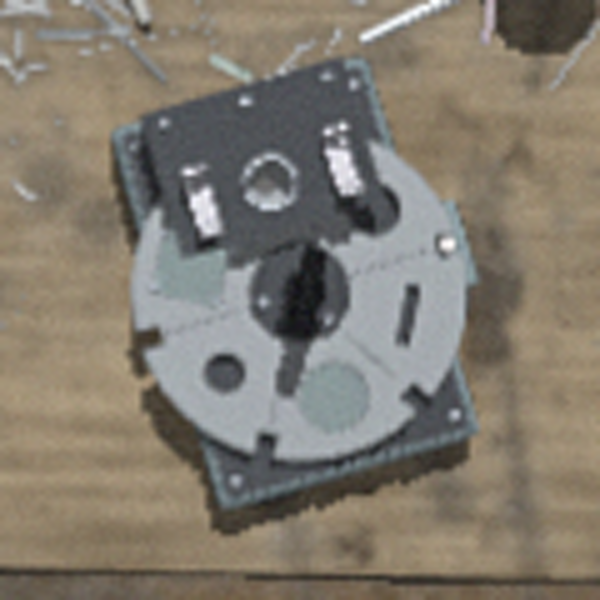

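Call:
move_arm(
  moves=[
    {"gripper": 0.5,"delta_pos": [0,0,0],"roll": -0.18},
    {"gripper": 0.5,"delta_pos": [0,0,0],"roll": -0.36},
    {"gripper": 0.5,"delta_pos": [0,0,0],"roll": -0.54},
    {"gripper": 0.5,"delta_pos": [0,0,0],"roll": -0.72},
    {"gripper": 0.5,"delta_pos": [0,0,0],"roll": -0.89},
  ],
)

```text
clock: 2.72
tcp_pos: [0.5057, -0.0441, 0.2533]
eef_rot: [[-0.992, 0.13, 0.0], [0.13, 0.992, -0.0], [-0.0, -0.0, -1.0]]
wrist_force: [-0.8, -0.3, -0.4]
grip_width: 0.0427
```

```bash
python3 - <<'E'
from h import *
s=observe();print(s["tcp_pos"],s["eef_rot"].round(3),s["wrist_force"])
im=read_camera("wrist");cv2.imwrite("pics/w1.png",im)
for q in("viewer","window","saddles","tint_plate","handle","index_bracket"):
    print(q,pin("wrist",q,2))
E
```

```text
[ 0.50571072 -0.04411396  0.25332705] [[-0.992  0.13   0.   ]
 [ 0.13   0.992 -0.   ]
 [-0.    -0.    -1.   ]] [-0.79548961 -0.25862252 -0.40756785]
viewer [(0.64, array([ 0.5063, -0.0416,  0.0008]))]
window [(0.83, array([ 0.5701, -0.0261,  0.0731]))]
saddles [(0.72, array([ 0.5683, -0.0238,  0.0871]))]
tint_plate [(0.85, array([0.5149, 0.0217, 0.0561]))]
handle [(0.59, array([ 0.5067, -0.0416,  0.1095]))]
index_bracket [(0.68, array([ 0.5325, -0.1292, -0.0009]))]
```

View pics/w1.png

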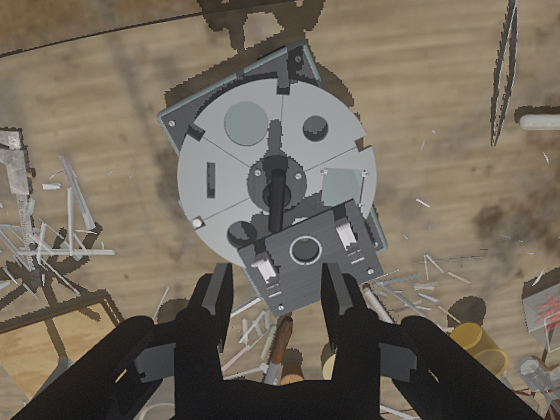

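```bash
python3 - <<'E'
import cv2
a=cv2.imread("pics/w1.png");cv2.imwrite("pics/w1c.png",cv2.resize(a[60:280,160:400],None,fx=2.7,fy=2.7,interpolation=2))
cv2.imwrite("pics/w1d.png",cv2.resize(a[195:250,170:240],None,fx=8,fy=8,interpolation=0))
from h import *
P=ray("wrist",[(315,128),(246,124),(211,180),(240,235)],0.057);print(P)
w=ray("wrist",[(306,250)],0.077);print(w)
E
```

```text
[[ 4.54569689e-01 -2.43832237e-04  5.70000000e-02]
 [ 4.42074830e-01 -6.33038663e-02  5.70000000e-02]
 [ 4.89937625e-01 -1.06129558e-01  5.70000000e-02]
 [ 5.51295683e-01 -8.80976220e-02  5.70000000e-02]]
[[ 0.56793058 -0.02307602  0.077     ]]
```

View pics/w1c.png

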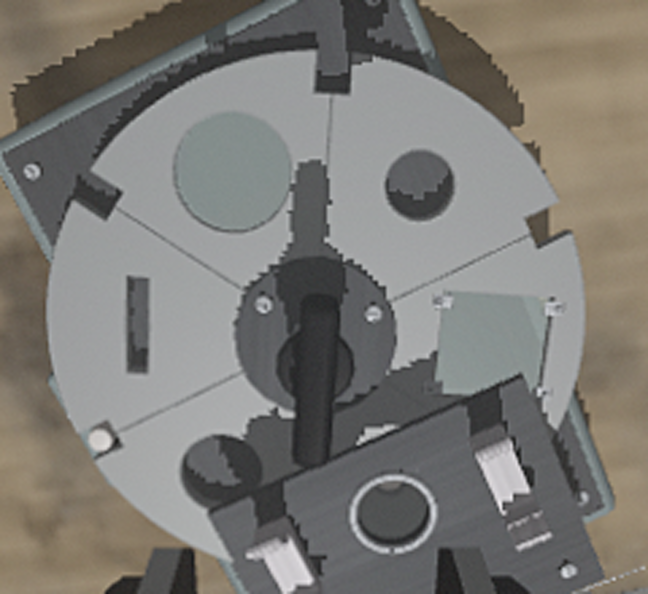

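View pics/w1d.png

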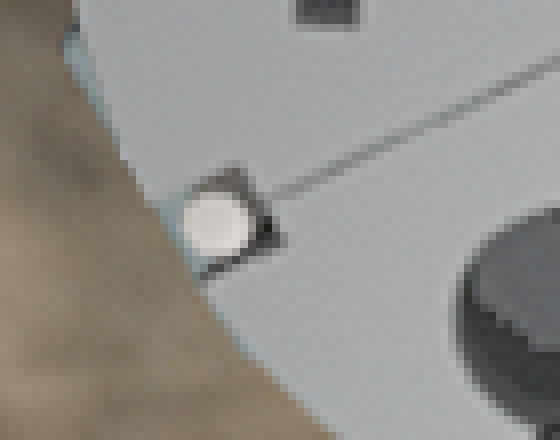

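```bash
python3 - <<'E'
from h import *
from scipy.optimize import least_squares
px=np.array([(160+420/2.7,60+185/2.7),(160+233/2.7,60+172/2.7),(160+138/2.7,60+325/2.7),(160+222/2.7,60+470/2.7)])
hub=[(160+263/2.7,60+304/2.7),(160+374/2.7,60+313/2.7)]
ang=np.radians([60,120,180,240])
def m(p,z):
    return np.c_[p[0]+.066*np.cos(ang+p[2]),p[1]+.066*np.sin(ang+p[2])]
for z in(.052,.056,.059):
    P=ray("wrist",px,z)[:,:2]
    r=least_squares(lambda p:(m(p,z)-P).ravel(),[.506,-.044,1.4])
    # notch sides
    nd=ray("wrist",[(170+216/8,195+226/8)],z)[0][:2]
    a=np.arctan2(*(nd-r.x[:2])[::-1])
    w=ray("wrist",[(160+394/2.7,60+513/2.7)],.077)[0][:2]-r.x[:2]
    ya=np.arctan2(w[1],w[0])
    print(z,r.x,r.fun.round(4)*1000,"win",np.hypot(*w),np.degrees(ya),"wheel",r.x[2]-ya,"dowel rel",np.hypot(*(nd-r.x[:2])),a-r.x[2],np.radians(-150)+2*np.pi, 'dowel in viewer',a-ya+np.pi/2)
# saddle direction
for z in (.102,):
    S=ray("wrist",[(160+502/2.7,60+470/2.7),(160+284/2.7,60+562/2.7)],.1); d=S[0]-S[1];print(S,np.hypot(d[0],d[1]),np.degrees(np.arctan2(d[1],d[0]))-90)
E
```

```text
0.052 [ 0.50447593 -0.04281507  1.36544644] [-0.4  0.4 -0.4  0.  -0.4 -0.2  1.1 -0.3] win 0.06642272371977985 17.22270108526617 wheel 1.064853598004427 dowel rel 0.0931334289394001 -2.611918816138984 3.665191429188092 dowel in viewer 0.02373110866033956
0.056 [ 0.50369764 -0.04241083  1.36544679] [-0.7  1.2 -0.9  0.  -0.3 -0.7  1.9 -0.6] win 0.06704926713079701 16.69582323895956 wheel 1.0740497012795256 dowel rel 0.09215048640053151 -2.6152745915868247 3.665191429188092 dowel in viewer 0.029571436487597413
0.059 [ 0.50311393 -0.04210766  1.36544644] [-1.   1.8 -1.3  0.  -0.2 -1.1  2.6 -0.8] win 0.06752282569850554 16.30711805914299 wheel 1.0808335361893289 dowel rel 0.09141395799842815 -2.6178382395396618 3.665191429188092 dowel in viewer 0.03379162344456388
[[ 0.54612507  0.01335931  0.1       ]
 [ 0.56986774 -0.06317665  0.1       ]] 0.0801340602926359 17.234718701521032
```

```bash
python3 - <<'E'
from h import *
import cv2
a=cv2.imread("pics/w1.png");cv2.imwrite("pics/w1e.png",cv2.resize(a[160:240,240:320],None,fx=7,fy=7,interpolation=2))
px=proj("wrist",[[.5045,-.0428,.118],[.5045,-.0428,.052]]);print(px)
u=np.array([np.cos(1.3654),np.sin(1.3654)]);v=np.array([-u[1],u[0]])
C=np.array([.5045,-.0428])
q=[np.r_[C+s*.006*u+t*.026*v,.118] for s,t in((1,1),(1,-1),(-1,-1),(-1,1))]
print((proj("wrist",q)-[240,160])*7)
E
```

```text
[[277.24302153 204.61166034]
 [277.17727134 184.24354605]]
[[329.75578522  94.75119367]
 [296.49292582 523.18715871]
 [195.72343819 517.00887858]
 [222.58445159  87.7611566 ]]
```

View pics/w1e.png

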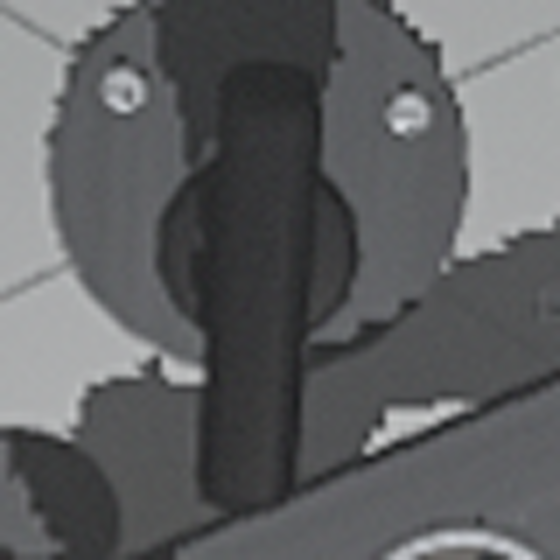

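Call:
move_arm(
  grip_force=20,
  moves=[
    {"gripper": 0.5,"delta_pos": [0.002,0.001,0.04],"roll": 0.075},
    {"gripper": 0.4,"delta_pos": [0.002,0.001,0.08],"roll": 0.075},
    {"gripper": 0.4,"delta_pos": [0.002,0.001,0.115],"roll": 0.075},
    {"gripper": 0.35,"delta_pos": [0.002,0.001,0.135],"roll": 0.075},
    {"gripper": 0.3,"delta_pos": [0.002,0.001,0.142],"roll": 0.075},
    {"gripper": 0.3,"delta_pos": [0.002,0.001,0.142],"roll": 0.075},
  ],
)

```text
clock: 3.82
tcp_pos: [0.5039, -0.0429, 0.1115]
eef_rot: [[-0.978, 0.21, -0.0], [0.21, 0.978, 0.0], [0.0, 0.0, -1.0]]
wrist_force: [-0.0, -0.2, 0.8]
grip_width: 0.0257
```

```bash
python3 - <<'E'
from h import *
s=observe();print(s["tcp_pos"],s["eef_rot"].round(4),s["wrist_force"],s["grip_width"])
im=read_camera("wrist");cv2.imwrite("pics/w2.png",im)
E
```

```text
[ 0.50389171 -0.04285238  0.11152616] [[-0.9777  0.2099 -0.    ]
 [ 0.2099  0.9777  0.    ]
 [ 0.      0.     -1.    ]] [-0.04931316 -0.23878445  0.83387653] 0.025662527710899514
```

View pics/w2.png

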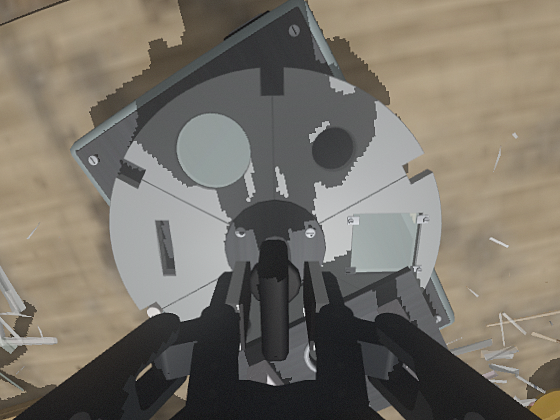

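Call:
move_arm(
  grip_force=20,
  moves=[
    {"gripper": 0.25,"delta_pos": [0,0,0]},
    {"gripper": 0.22,"delta_pos": [0,0,0]},
    {"gripper": 0.2,"delta_pos": [0,0,0]},
    {"gripper": 0.18,"delta_pos": [0,0,0]},
    {"gripper": 0.165,"delta_pos": [0,0,0]},
    {"gripper": 0.15,"delta_pos": [0,0,0]},
    {"gripper": 0.135,"delta_pos": [0,0,0]},
    {"gripper": 0.12,"delta_pos": [0,0,0]},
    {"gripper": 0.1,"delta_pos": [0,0,0]},
  ],
)

```text
invalid input
```

```bash
python3 - <<'E'
from h import *
from scipy.optimize import least_squares
s=observe();print(s["tcp_pos"],s["wrist_force"],s["ft_torque"],s["grip_width"])
im=cv2.imread("pics/w2.png");cv2.imwrite("pics/w2c.png",cv2.resize(im[60:330,100:450],None,fx=2.2,fy=2.2,interpolation=2))
E
```

```text
[ 0.50420926 -0.04287531  0.1121057 ] [ 0.6451231  -0.01388758  0.63106451] [-0.03208356  0.0017085  -0.00214843] 0.02550203184747769
```

View pics/w2c.png

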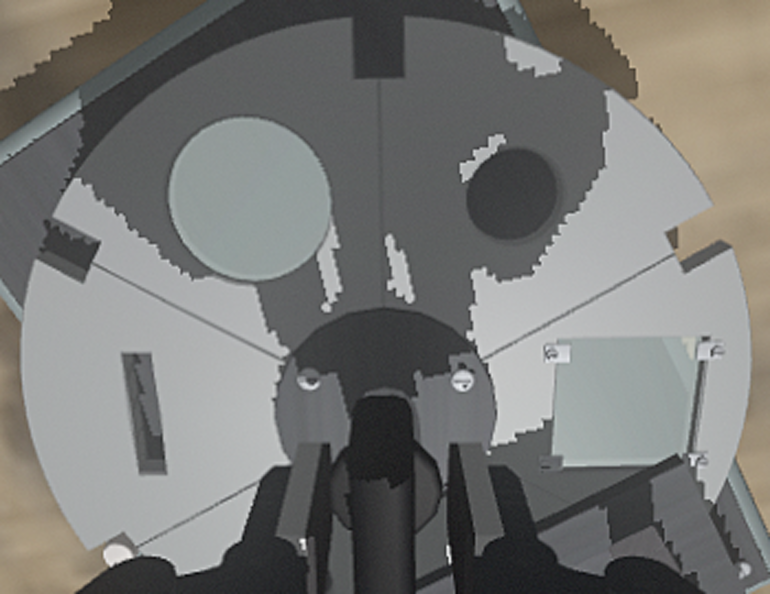

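```bash
python3 - <<'E'
from h import *
from scipy.optimize import least_squares
px=np.array([(512,194),(250,199),(145,413)])/2.2+[100,60]
ang=np.radians([60,120,180])
P=ray("wrist",px,.052)[:,:2]
m=lambda p:np.c_[p[0]+.066*np.cos(ang+p[2]),p[1]+.066*np.sin(ang+p[2])]
r=least_squares(lambda p:(m(p)-P).ravel(),[.506,-.044,1.4]);print(r.x,r.fun.round(4))
E
```

```text
[ 0.50429771 -0.04286861  1.38026112] [ 0.0001  0.0008 -0.     -0.0008 -0.0001 -0.    ]
```

Call:
move_arm(
  grip_force=20,
  moves=[
    {"gripper": 0.25,"delta_pos": [0,0,0],"roll": 0},
    {"gripper": 0.22,"delta_pos": [0,0,0],"roll": 0},
    {"gripper": 0.2,"delta_pos": [0,0,0],"roll": 0},
    {"gripper": 0.18,"delta_pos": [0,0,0],"roll": 0},
    {"gripper": 0.165,"delta_pos": [0,0,0],"roll": 0},
    {"gripper": 0.15,"delta_pos": [0,0,0],"roll": 0},
    {"gripper": 0.14,"delta_pos": [0,0,0],"roll": 0},
    {"gripper": 0.13,"delta_pos": [0,0,0],"roll": 0},
    {"gripper": 0.12,"delta_pos": [0,0,0],"roll": 0},
    {"gripper": 0.1,"delta_pos": [0,0,0],"roll": 0},
  ],
)

```text
clock: 5.12
tcp_pos: [0.5045, -0.0435, 0.1131]
eef_rot: [[-0.978, 0.21, 0.003], [0.21, 0.978, -0.001], [-0.003, -0.001, -1.0]]
wrist_force: [-2.6, -5.6, 11.3]
grip_width: 0.0118
```

Call:
move_arm(
  moves=[
    {"gripper": 0.1,"delta_pos": [0,0,-0.002],"roll": 0},
    {"gripper": 0.1,"delta_pos": [0,0,-0.004],"roll": 0},
    {"gripper": 0.1,"delta_pos": [0,0,-0.006],"roll": 0},
    {"gripper": 0.1,"delta_pos": [0,0,-0.006],"roll": 0},
  ],
)

```text
clock: 5.62
tcp_pos: [0.5042, -0.0434, 0.117]
eef_rot: [[-0.978, 0.21, 0.001], [0.21, 0.978, -0.001], [-0.001, -0.001, -1.0]]
wrist_force: [3.3, -6.1, -3.8]
grip_width: 0.0115
```

```bash
python3 - <<'E'
from h import *
s=observe();print(s["tcp_pos"],s["wrist_force"],s["ft_torque"],s["grip_width"])
E
```

```text
[ 0.5042446  -0.04344935  0.11703567] [ 3.28924271 -6.09862352 -3.76849402] [-1.2196041  -0.7295067   0.12919815] 0.011474096708228326
```

Call:
move_arm(
  moves=[
    {"gripper": 0.1,"delta_pos": [0,-0.0005,-0.003],"roll": 0},
    {"gripper": 0.1,"delta_pos": [0,-0.0005,-0.006],"roll": 0},
    {"gripper": 0.1,"delta_pos": [0,-0.0005,-0.008],"roll": 0},
    {"gripper": 0.1,"delta_pos": [0,-0.0005,-0.008],"roll": 0},
  ],
)

```text
clock: 6.12
tcp_pos: [0.5041, -0.0436, 0.1252]
eef_rot: [[-0.978, 0.209, 0.001], [0.209, 0.978, -0.001], [-0.001, -0.0, -1.0]]
wrist_force: [4.3, -4.0, -4.3]
grip_width: 0.0116
```

```bash
python3 - <<'E'
from h import *
s=observe();print(s["tcp_pos"],s["wrist_force"],s["ft_torque"],s["grip_width"])
cv2.imwrite("pics/w3.png",read_camera("wrist"))
E
```

```text
[ 0.50411509 -0.04363139  0.1252059 ] [ 4.32805266 -3.99790504 -4.2816927 ] [-0.9439276  -0.88503298  0.03941333] 0.011556220551845102
```

View pics/w3.png

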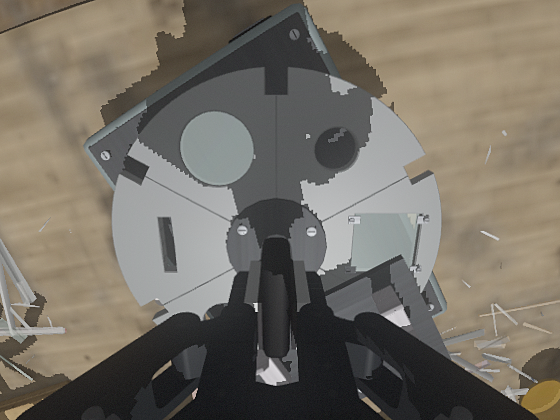

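Call:
move_arm(
  moves=[
    {"gripper": 0.1,"delta_pos": [0,0,0],"roll": 0.1},
    {"gripper": 0.1,"delta_pos": [0,0,0],"roll": 0.22},
    {"gripper": 0.1,"delta_pos": [0,0,0],"roll": 0.34},
    {"gripper": 0.1,"delta_pos": [0,0,0],"roll": 0.46},
    {"gripper": 0.1,"delta_pos": [0,0,0],"roll": 0.58},
    {"gripper": 0.1,"delta_pos": [0,0,0],"roll": 0.7},
    {"gripper": 0.1,"delta_pos": [0,0,0],"roll": 0.82},
    {"gripper": 0.1,"delta_pos": [0,0,0],"roll": 0.94},
    {"gripper": 0.1,"delta_pos": [0,0,0],"roll": 1.047},
    {"gripper": 0.1,"delta_pos": [0,0,0],"roll": 1.047},
  ],
)

```text
clock: 7.42
tcp_pos: [0.5045, -0.0433, 0.1252]
eef_rot: [[-0.306, 0.952, 0.001], [0.952, 0.306, 0.0], [-0.0, 0.001, -1.0]]
wrist_force: [4.9, -1.5, -2.8]
grip_width: 0.0116
```

```bash
python3 - <<'E'
from h import *
s=observe();print(s["tcp_pos"],s["eef_rot"].round(4),s["wrist_force"],s["ft_torque"],s["grip_width"])
R=s["eef_rot"];print(np.arctan2(R[1,0],R[0,0]))
cv2.imwrite("pics/w4.png",read_camera("wrist"))
E
```

```text
[ 0.50446822 -0.04328984  0.12521001] [[-3.065e-01  9.519e-01  1.400e-03]
 [ 9.519e-01  3.065e-01  2.000e-04]
 [-2.000e-04  1.400e-03 -1.000e+00]] [ 4.91836217 -1.47388792 -2.80794251] [-0.53510955 -1.21047833 -0.01414809] 0.011647793920781635
1.8822777739214682
```

View pics/w4.png

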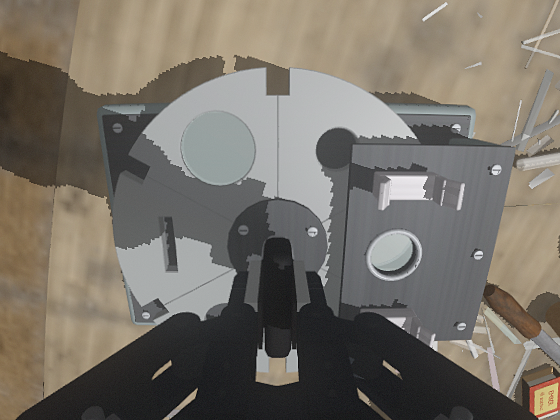

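Call:
move_arm(
  moves=[
    {"gripper": 0.1,"delta_pos": [0,0,0.002],"roll": 0},
    {"gripper": 0.1,"delta_pos": [0,0,0.004],"roll": 0},
    {"gripper": 0.1,"delta_pos": [0,0,0.005],"roll": 0},
    {"gripper": 0.1,"delta_pos": [0,0,0.006],"roll": 0},
    {"gripper": 0.1,"delta_pos": [0,0,0.006],"roll": 0},
  ],
)

```text
clock: 8.1
tcp_pos: [0.5044, -0.0432, 0.1193]
eef_rot: [[-0.308, 0.951, 0.001], [0.951, 0.308, 0.0], [-0.0, 0.001, -1.0]]
wrist_force: [4.6, -2.5, -3.5]
grip_width: 0.011
```

Lift ≈ 6 mm with the weight still hanging on the wrist; continue carefully.

Call:
move_arm(
  moves=[
    {"gripper": 0.1,"delta_pos": [0,0,0.0005],"roll": 0},
    {"gripper": 0.1,"delta_pos": [0,0,0.001],"roll": 0},
    {"gripper": 0.1,"delta_pos": [0,0,0.001],"roll": 0},
  ],
)

```text
clock: 8.48
tcp_pos: [0.5044, -0.0432, 0.1183]
eef_rot: [[-0.308, 0.951, 0.001], [0.951, 0.308, 0.0], [-0.0, 0.001, -1.0]]
wrist_force: [4.8, -1.6, -2.5]
grip_width: 0.0116
```

Call:
move_arm(
  moves=[
    {"gripper": 0.1,"delta_pos": [0,0,0.0005],"roll": 0},
    {"gripper": 0.1,"delta_pos": [0,0,0.001],"roll": 0},
    {"gripper": 0.1,"delta_pos": [0,0,0.001],"roll": 0},
  ],
)

```text
clock: 8.85
tcp_pos: [0.5044, -0.0432, 0.1173]
eef_rot: [[-0.308, 0.951, 0.001], [0.951, 0.308, 0.0], [-0.0, 0.001, -1.0]]
wrist_force: [5.2, -2.5, -4.2]
grip_width: 0.0117
```

Call:
move_arm(
  moves=[
    {"gripper": 0.1,"delta_pos": [0,0,0.0005],"roll": 0},
    {"gripper": 0.1,"delta_pos": [0,0,0.001],"roll": 0},
    {"gripper": 0.1,"delta_pos": [0,0,0.0015],"roll": 0},
    {"gripper": 0.1,"delta_pos": [0,0,0.002],"roll": 0},
    {"gripper": 0.1,"delta_pos": [0,0,0.002],"roll": 0},
  ],
)

```text
clock: 9.48
tcp_pos: [0.5044, -0.0432, 0.1153]
eef_rot: [[-0.308, 0.951, 0.001], [0.951, 0.308, 0.0], [-0.0, 0.001, -1.0]]
wrist_force: [4.7, -1.9, -3.2]
grip_width: 0.0117
```

Call:
move_arm(
  moves=[
    {"gripper": 0.1,"delta_pos": [0,0,0.0005],"roll": 0},
    {"gripper": 0.1,"delta_pos": [0,0,0.001],"roll": 0},
    {"gripper": 0.1,"delta_pos": [0,0,0.0015],"roll": 0},
    {"gripper": 0.1,"delta_pos": [0,0,0.0015],"roll": 0},
  ],
)

```text
clock: 9.98
tcp_pos: [0.5044, -0.0432, 0.1138]
eef_rot: [[-0.308, 0.951, 0.001], [0.951, 0.308, 0.0], [-0.0, 0.001, -1.0]]
wrist_force: [5.0, -2.6, -3.4]
grip_width: 0.0115
```

Call:
move_arm(
  moves=[
    {"gripper": 0.1,"delta_pos": [0,0,0.0005],"roll": 0},
    {"gripper": 0.1,"delta_pos": [0,0,0.001],"roll": 0},
    {"gripper": 0.1,"delta_pos": [0,0,0.001],"roll": 0},
  ],
)

```text
clock: 10.35
tcp_pos: [0.5044, -0.0433, 0.1133]
eef_rot: [[-0.308, 0.951, 0.002], [0.951, 0.308, 0.0], [-0.0, 0.002, -1.0]]
wrist_force: [5.6, -1.8, 1.3]
grip_width: 0.0117
```

Call:
move_arm(
  moves=[
    {"gripper": 0.14,"delta_pos": [0,0,0],"roll": 0},
    {"gripper": 0.18,"delta_pos": [0,0,0],"roll": 0},
    {"gripper": 0.25,"delta_pos": [0,0,0],"roll": 0},
    {"gripper": 0.4,"delta_pos": [0,0,0],"roll": 0},
    {"gripper": 0.4,"delta_pos": [0,0,-0.03],"roll": 0},
    {"gripper": 0.5,"delta_pos": [0,0,-0.08],"roll": 0},
    {"gripper": 0.5,"delta_pos": [0,0,-0.14],"roll": 0},
    {"gripper": 0.5,"delta_pos": [0,0,-0.14],"roll": 0},
    {"gripper": 0.5,"delta_pos": [0,0,-0.14],"roll": 0},
  ],
)

```text
clock: 11.48
tcp_pos: [0.5036, -0.0433, 0.2521]
eef_rot: [[-0.308, 0.951, -0.001], [0.951, 0.308, 0.0], [0.0, -0.001, -1.0]]
wrist_force: [0.6, 0.1, -1.3]
grip_width: 0.0428
```

```bash
python3 - <<'E'
from h import *
s=observe();print(s["tcp_pos"],s["eef_rot"].round(4),s["wrist_force"],s["grip_width"])
im=read_camera("wrist");cv2.imwrite("pics/w5.png",cv2.resize(im[60:300,140:440],None,fx=2.6,fy=2.5,interpolation=2))
for q in("window","saddles","tint_plate","handle","index_bracket"): print(q,pin("wrist",q,1))
print(pin("top","test_tube"))
im=read_camera("top");cv2.imwrite("pics/t5.png",cv2.resize(im[220:290,160:260],None,fx=8,fy=8,interpolation=2))
E
```

```text
[ 0.50363949 -0.04327133  0.25214432] [[-3.080e-01  9.514e-01 -9.000e-04]
 [ 9.514e-01  3.080e-01  2.000e-04]
 [ 4.000e-04 -7.000e-04 -1.000e+00]] [ 0.56416133  0.14312927 -1.27618928] 0.042838392434291904
window [(0.76, array([ 0.5703, -0.0274,  0.076 ]))]
saddles [(0.56, array([ 0.5645, -0.0265,  0.081 ]))]
tint_plate [(0.58, array([ 0.5644, -0.0213,  0.0546]))]
handle [(0.91, array([ 0.5058, -0.0414,  0.1051]))]
index_bracket []
[(0.68, array([0.4875, 0.3029, 0.0008]))]
```

View pics/w5.png

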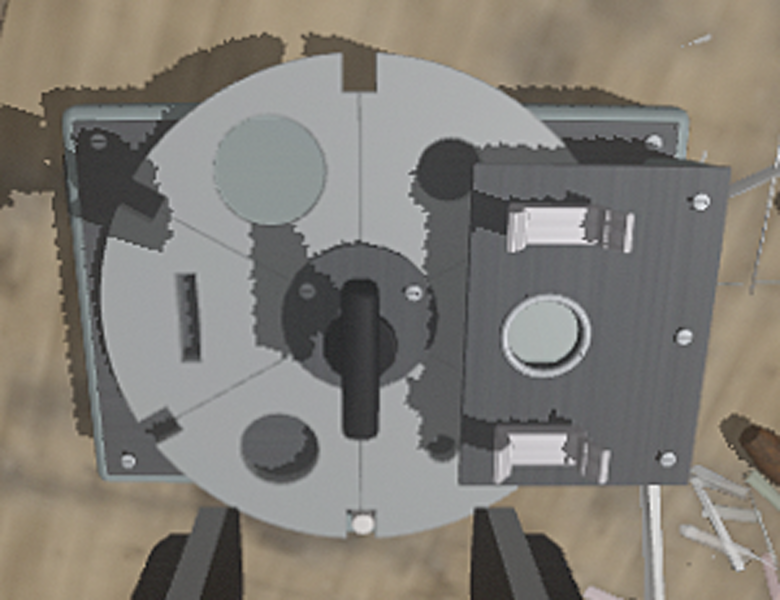

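View pics/t5.png

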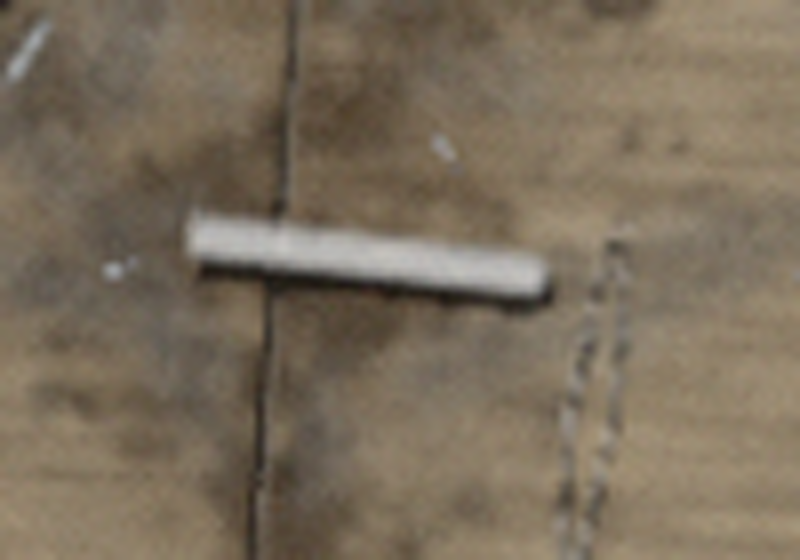

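```bash
python3 - <<'E'
from h import *
from scipy.optimize import least_squares
f=lambda p:np.array(p)/[2.6,2.5]+[140,60]
w=ray("wrist",[f((547,336))],.077)[0];print("win",w)
px=np.array([f((449,169)),f((270,170)),f((188,317)),f((279,448))])
ang=np.radians([60,120,180,240])
P=ray("wrist",px,.052)[:,:2]
m=lambda p:np.c_[p[0]+.066*np.cos(ang+p[2]),p[1]+.066*np.sin(ang+p[2])]
r=least_squares(lambda p:(m(p)-P).ravel(),[.506,-.044,.3]);print(r.x,r.fun.round(4))
d=w[:2]-r.x[:2];y=np.arctan2(d[1],d[0]);print("yaw",y,np.degrees(y),np.hypot(*d),"wheel",r.x[2]-y)
t=r.x[:2]+.066*np.array([np.cos(r.x[2]),np.sin(r.x[2])]);print("tint",t,np.hypot(*(t-w[:2])))
# bridge corners z=.077: (475,163),(730,167),(688,486),(459,484)
B=ray("wrist",[f(p) for p in((475,163),(730,167),(688,486),(459,484))],.077)[:,:2]
print(B,[np.hypot(*(B[i]-B[(i+1)%4])) for i in range(4)])
for i,j in((3,0),(2,1)):
    e=B[j]-B[i];print(np.degrees(np.arctan2(e[1],e[0]))-90)
# tube
for z in(.0105,):
    E=ray("top",[(160+192/8,220+237/8),(160+548/8,220+275/8)],z);print(E,E.mean(0),np.linalg.norm(E[0]-E[1]),np.degrees(np.arctan2(*(E[0]-E[1])[[1,0]])))
E
```

```text
win [ 0.56845422 -0.02351107  0.077     ]
[ 0.50483752 -0.04300372  0.31756927] [ 0.0005  0.0002 -0.0005 -0.0001  0.      0.      0.     -0.0001]
yaw 0.2973251115201743 17.035474033362522 0.06653606977863429 wheel 0.020244158238941823
tint [ 0.56753734 -0.02239467] 0.0014446491067082894
[[ 0.52229433  0.02726184]
 [ 0.60511766  0.05362034]
 [ 0.64376334 -0.06433068]
 [ 0.55939897 -0.09013344]] [np.float64(0.08691648623874719), np.float64(0.1241206360319865), np.float64(0.08822205018075903), np.float64(0.12311947648285046)]
17.539965311225515
18.14095428763774
[[0.48908449 0.37215891 0.0105    ]
 [0.47872784 0.23287281 0.0105    ]] [0.48390616 0.30251586 0.0105    ] 0.13967059827358416 85.74758794745388
```

Call:
move_arm(
  moves=[
    {"gripper": 0.5,"delta_pos": [0.05,0.013,0],"roll": 0.06},
    {"gripper": 0.5,"delta_pos": [0.1,0.027,0],"roll": 0.12},
    {"gripper": 0.5,"delta_pos": [0.15,0.04,0],"roll": 0.18},
    {"gripper": 0.5,"delta_pos": [0.2,0.053,0],"roll": 0.24},
    {"gripper": 0.5,"delta_pos": [0.25,0.066,0.01],"roll": 0.3},
    {"gripper": 0.5,"delta_pos": [0.3,0.08,0.03],"roll": 0.36},
    {"gripper": 0.5,"delta_pos": [0.335,0.089,0.07],"roll": 0.387},
    {"gripper": 0.5,"delta_pos": [0.335,0.089,0.1],"roll": 0.387},
    {"gripper": 0.5,"delta_pos": [0.335,0.089,0.1],"roll": 0.387},
    {"gripper": 0.5,"delta_pos": [0.335,0.089,0.1],"roll": 0.387},
  ],
)

```text
clock: 13.12
tcp_pos: [0.4857, 0.3026, 0.1542]
eef_rot: [[0.074, 0.997, 0.001], [0.997, -0.074, 0.001], [0.001, 0.001, -1.0]]
wrist_force: [0.1, 0.3, -0.1]
grip_width: 0.0425
```

```bash
python3 - <<'E'
from h import *
s=observe();print(s["tcp_pos"],s["eef_rot"].round(4),s["wrist_force"],s["grip_width"])
im=read_camera("wrist");cv2.imwrite("pics/w6.png",im)
print(pin("wrist","test_tube",2))
E
```

```text
[0.48571154 0.30263528 0.15422168] [[ 7.440e-02  9.972e-01  1.200e-03]
 [ 9.972e-01 -7.440e-02  7.000e-04]
 [ 8.000e-04  1.100e-03 -1.000e+00]] [ 0.09087024  0.31151435 -0.06235567] 0.04249056804751501
[(0.61, array([ 0.4807,  0.3001, -0.002 ]))]
```

View pics/w6.png

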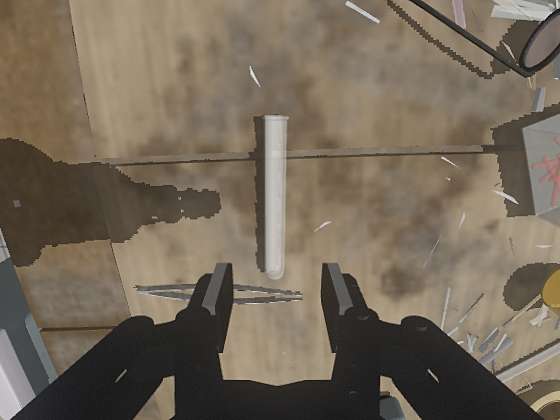

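```bash
python3 - <<'E'
from h import *
E=ray("wrist",[(276,115),(275.3,279)],.0105);print(E,E.mean(0),np.linalg.norm(E[0]-E[1]),np.degrees(np.arctan2(*(E[0]-E[1])[[1,0]])))
s=observe();print(s["eef_rot"].T@(E.mean(0)-s["tcp_pos"]))
E
```

```text
[[0.49058348 0.37405092 0.0105    ]
 [0.47900322 0.23124548 0.0105    ]] [0.48479335 0.3026482  0.0105    ] 0.1432741975153748 85.36396362534735
[-0.00039241 -0.00156168  0.1442302 ]
```

Call:
move_arm(
  grip_force=20,
  moves=[
    {"gripper": 0.5,"delta_pos": [-0.0005,-0.0015,0.05],"roll": 0.005},
    {"gripper": 0.5,"delta_pos": [-0.0005,-0.0015,0.09],"roll": 0.005},
    {"gripper": 0.5,"delta_pos": [-0.0005,-0.0015,0.115],"roll": 0.005},
    {"gripper": 0.45,"delta_pos": [-0.0005,-0.0015,0.125],"roll": 0.005},
    {"gripper": 0.4,"delta_pos": [-0.0005,-0.0015,0.128],"roll": 0.005},
    {"gripper": 0.35,"delta_pos": [-0.0005,-0.0015,0.128],"roll": 0.005},
    {"gripper": 0.31,"delta_pos": [-0.0005,-0.0015,0.128],"roll": 0.005},
  ],
)

```text
clock: 14.1
tcp_pos: [0.4843, 0.3027, 0.026]
eef_rot: [[0.079, 0.997, 0.001], [0.997, -0.079, 0.001], [0.001, 0.001, -1.0]]
wrist_force: [-0.7, 0.3, 0.8]
grip_width: 0.0266
```

Call:
move_arm(
  grip_force=20,
  moves=[
    {"gripper": 0.29,"delta_pos": [0,0,0],"roll": 0},
    {"gripper": 0.27,"delta_pos": [0,0,0],"roll": 0},
    {"gripper": 0.25,"delta_pos": [0,0,0],"roll": 0},
    {"gripper": 0.23,"delta_pos": [0,0,0],"roll": 0},
    {"gripper": 0.2,"delta_pos": [0,0,0],"roll": 0},
    {"gripper": 0.2,"delta_pos": [0,0,0],"roll": 0},
  ],
)

```text
clock: 14.85
tcp_pos: [0.4838, 0.3024, 0.0248]
eef_rot: [[0.079, 0.997, 0.0], [0.997, -0.079, 0.0], [0.0, 0.0, -1.0]]
wrist_force: [0.5, 0.6, 0.1]
grip_width: 0.0187
```

Call:
move_arm(
  moves=[
    {"gripper": 0.2,"delta_pos": [0,0,-0.01],"roll": 0},
    {"gripper": 0.2,"delta_pos": [0,0,-0.03],"roll": 0},
    {"gripper": 0.2,"delta_pos": [0,0,-0.07],"roll": 0},
    {"gripper": 0.2,"delta_pos": [0,0,-0.12],"roll": 0},
    {"gripper": 0.2,"delta_pos": [0,0,-0.16],"roll": 0},
    {"gripper": 0.2,"delta_pos": [0,0,-0.175],"roll": 0},
    {"gripper": 0.2,"delta_pos": [0,0,-0.175],"roll": 0},
  ],
)

```text
clock: 15.72
tcp_pos: [0.4841, 0.3026, 0.2003]
eef_rot: [[0.079, 0.997, 0.001], [0.997, -0.079, 0.001], [0.001, 0.001, -1.0]]
wrist_force: [-0.3, -0.1, -1.2]
grip_width: 0.019
```

```bash
python3 - <<'E'
from h import *
s=observe();print(s["tcp_pos"],s["eef_rot"].round(4),s["wrist_force"],s["grip_width"])
im=read_camera("wrist");cv2.imwrite("pics/w7.png",im)
th=np.radians(17.3);sad=np.array([.568,-.0234])
d=sad-s["tcp_pos"][:2];R=s["eef_rot"];print("tool delta",R[:2,:2].T@d,"roll",np.arctan2(R[1,1],R[0,1])-th)
E
```

```text
[0.48405226 0.30256239 0.20034249] [[ 7.890e-02  9.969e-01  1.200e-03]
 [ 9.969e-01 -7.890e-02  7.000e-04]
 [ 8.000e-04  1.100e-03 -1.000e+00]] [-0.31999931 -0.11643652 -1.18126649] 0.019030409970808716
tool delta [-0.31832104  0.10940934] roll -0.38093956811076446
```

View pics/w7.png

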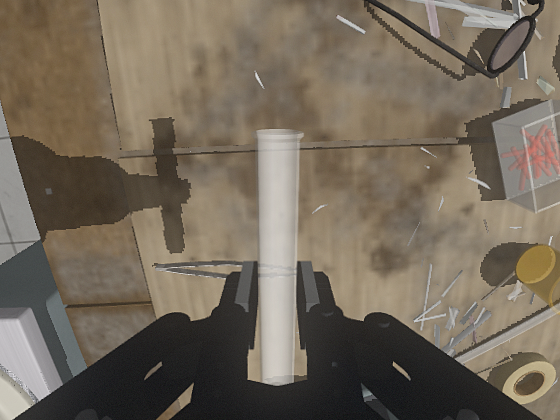

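Call:
move_arm(
  moves=[
    {"gripper": 0.2,"delta_pos": [-0.04,0.014,0],"roll": -0.05},
    {"gripper": 0.2,"delta_pos": [-0.08,0.027,0],"roll": -0.1},
    {"gripper": 0.2,"delta_pos": [-0.12,0.041,0],"roll": -0.15},
    {"gripper": 0.2,"delta_pos": [-0.16,0.055,0],"roll": -0.2},
    {"gripper": 0.2,"delta_pos": [-0.2,0.069,0],"roll": -0.25},
    {"gripper": 0.2,"delta_pos": [-0.24,0.083,0],"roll": -0.3},
    {"gripper": 0.2,"delta_pos": [-0.28,0.096,0],"roll": -0.35},
    {"gripper": 0.2,"delta_pos": [-0.31,0.107,0],"roll": -0.381},
    {"gripper": 0.2,"delta_pos": [-0.3183,0.1094,0],"roll": -0.381},
    {"gripper": 0.2,"delta_pos": [-0.3183,0.1094,0],"roll": -0.381},
  ],
)

```text
clock: 17.02
tcp_pos: [0.5672, -0.0236, 0.1984]
eef_rot: [[-0.296, 0.955, -0.002], [0.955, 0.296, 0.0], [0.001, -0.002, -1.0]]
wrist_force: [0.9, 0.6, -0.5]
grip_width: 0.0186
```

Call:
move_arm(
  moves=[
    {"gripper": 0.2,"delta_pos": [0,0,0.02],"roll": 0},
    {"gripper": 0.2,"delta_pos": [0,0,0.04],"roll": 0},
    {"gripper": 0.2,"delta_pos": [0,0,0.055],"roll": 0},
    {"gripper": 0.2,"delta_pos": [0,0,0.055],"roll": 0},
    {"gripper": 0.2,"delta_pos": [0,0,0.055],"roll": 0},
  ],
)

```text
clock: 17.65
tcp_pos: [0.5679, -0.0232, 0.1455]
eef_rot: [[-0.298, 0.955, 0.001], [0.955, 0.298, 0.0], [-0.0, 0.001, -1.0]]
wrist_force: [0.1, 0.8, -0.7]
grip_width: 0.0186
```

```bash
python3 - <<'E'
from h import *
s=observe();print(s["tcp_pos"],s["eef_rot"].round(4),s["wrist_force"],s["grip_width"])
im=read_camera("wrist");cv2.imwrite("pics/w8.png",im)
im=read_camera("scene");cv2.imwrite("pics/s8.png",cv2.resize(im[160:290,260:420],None,fx=4.5,fy=4.5,interpolation=2))
print(pin("wrist","saddles"),pin("wrist","test_tube"),pin("scene","test_tube"))
E
```

```text
[ 0.56789782 -0.02321715  0.14551338] [[-2.978e-01  9.546e-01  8.000e-04]
 [ 9.546e-01  2.978e-01  0.000e+00]
 [-2.000e-04  8.000e-04 -1.000e+00]] [ 0.0732098   0.78529742 -0.65653041] 0.018616159761735376
[] [(0.9, array([ 0.5645, -0.0227,  0.1182]))] [(0.54, array([ 0.5665, -0.0219,  0.1237]))]
```

View pics/w8.png

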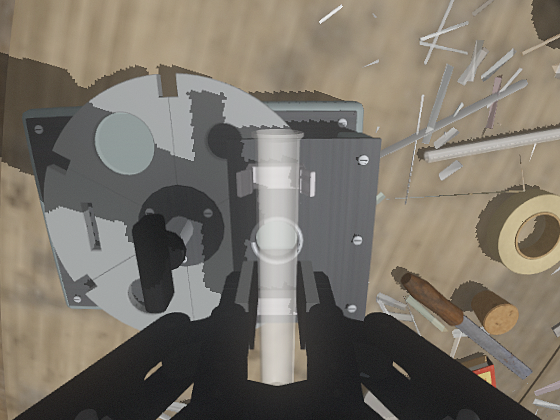

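View pics/s8.png

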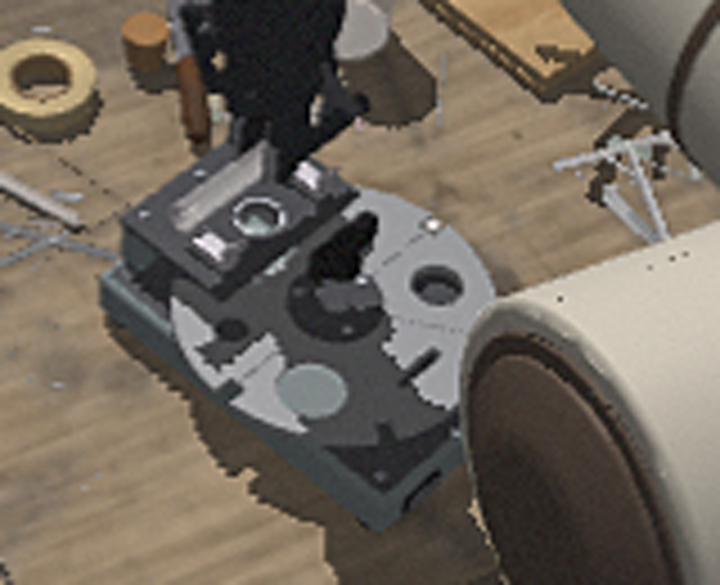

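```bash
python3 - <<'E'
from h import *
im=cv2.imread("pics/w8.png");th=np.radians(17.3);c=np.array([.568,-.0234])
a=cv2.resize(im[120:290,220:340],None,fx=5,fy=5,interpolation=2)[:, :600]
a=cv2.resize(im[120:240,220:340],None,fx=5,fy=5,interpolation=2)
ux=np.array([np.cos(th),np.sin(th)]);uy=np.array([-ux[1],ux[0]])
for x in(-.0125,.0125):
  for y in(.0355,.0485):
    for z,col in((.087,(0,0,255)),(.096,(0,255,0))):
      p=proj("wrist",np.r_[c+x*ux+y*uy,z])[0];q=(p-[220,120])*5
      print(x,y,z,q.round(0));cv2.circle(a,tuple(int(v) for v in q),3,col,-1)
t=np.linspace(0,6.28,20)
for k in t:
    p=proj("wrist",np.r_[c+.013*np.cos(k)*ux+.013*np.sin(k)*uy,.077])[0];q=(p-[220,120])*5
    cv2.circle(a,tuple(int(v) for v in q),2,(255,0,0),-1)
cv2.imwrite("pics/w8c.png",a)
E
```

```text
-0.0125 0.0355 0.087 [173. 346.]
-0.0125 0.0355 0.096 [168. 369.]
-0.0125 0.0485 0.087 [170. 231.]
-0.0125 0.0485 0.096 [165. 248.]
0.0125 0.0355 0.087 [398. 346.]
0.0125 0.0355 0.096 [404. 368.]
0.0125 0.0485 0.087 [401. 230.]
0.0125 0.0485 0.096 [407. 248.]
```

View pics/w8c.png

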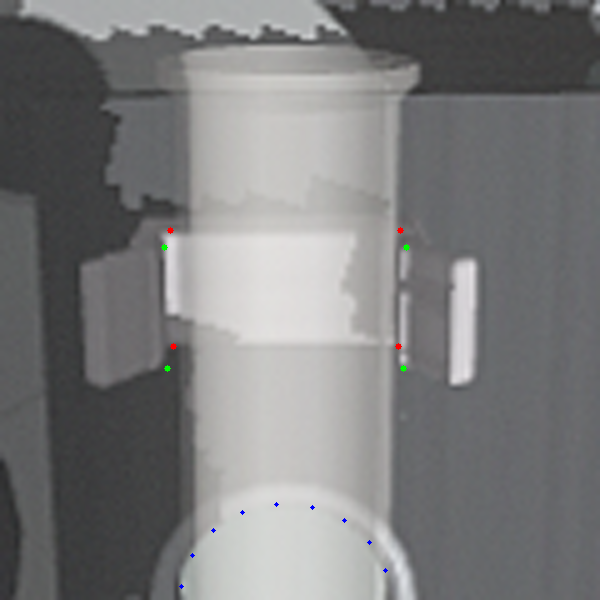

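Call:
move_arm(
  moves=[
    {"gripper": 0.2,"delta_pos": [0,-0.0008,0.008],"roll": 0},
    {"gripper": 0.2,"delta_pos": [0,-0.0008,0.016],"roll": 0},
    {"gripper": 0.2,"delta_pos": [0,-0.0008,0.022],"roll": 0},
    {"gripper": 0.2,"delta_pos": [0,-0.0008,0.027],"roll": 0},
    {"gripper": 0.2,"delta_pos": [0,-0.0008,0.03],"roll": 0},
    {"gripper": 0.2,"delta_pos": [0,-0.0008,0.031],"roll": 0},
    {"gripper": 0.2,"delta_pos": [0,-0.0008,0.031],"roll": 0},
  ],
)

```text
clock: 18.77
tcp_pos: [0.567, -0.0238, 0.1139]
eef_rot: [[-0.297, 0.955, 0.0], [0.955, 0.297, -0.0], [-0.0, 0.0, -1.0]]
wrist_force: [-0.5, -0.1, 0.1]
grip_width: 0.0186
```

Call:
move_arm(
  moves=[
    {"gripper": 0.2,"delta_pos": [0,0,0.0005],"roll": 0},
    {"gripper": 0.2,"delta_pos": [0,0,0.001],"roll": 0},
    {"gripper": 0.2,"delta_pos": [0,0,0.0015],"roll": 0},
    {"gripper": 0.2,"delta_pos": [0,0,0.0015],"roll": 0},
  ],
)

```text
clock: 19.27
tcp_pos: [0.5669, -0.0238, 0.1123]
eef_rot: [[-0.297, 0.955, -0.0], [0.955, 0.297, 0.0], [0.0, -0.0, -1.0]]
wrist_force: [0.1, -0.2, 0.6]
grip_width: 0.0186
```

Call:
move_arm(
  moves=[
    {"gripper": 0.2,"delta_pos": [0,0,0.0005],"roll": 0},
    {"gripper": 0.2,"delta_pos": [0,0,0.001],"roll": 0},
    {"gripper": 0.2,"delta_pos": [0,0,0.001],"roll": 0},
  ],
)

```text
clock: 19.65
tcp_pos: [0.567, -0.0238, 0.1118]
eef_rot: [[-0.297, 0.955, 0.0], [0.955, 0.297, -0.0], [-0.0, 0.0, -1.0]]
wrist_force: [-2.3, -0.2, 5.7]
grip_width: 0.0187
```

Call:
move_arm(
  moves=[
    {"gripper": 0.22,"delta_pos": [0,0,-0.0005],"roll": 0},
    {"gripper": 0.25,"delta_pos": [0,0,-0.0005],"roll": 0},
    {"gripper": 0.3,"delta_pos": [0,0,-0.0005],"roll": 0},
    {"gripper": 0.4,"delta_pos": [0,0,-0.0005],"roll": 0},
    {"gripper": 0.45,"delta_pos": [0,0,-0.0005],"roll": 0},
    {"gripper": 0.45,"delta_pos": [0,0,-0.0005],"roll": 0},
  ],
)

```text
clock: 20.4
tcp_pos: [0.5669, -0.0238, 0.1118]
eef_rot: [[-0.297, 0.955, 0.0], [0.955, 0.297, -0.0], [-0.0, 0.0, -1.0]]
wrist_force: [0.5, 0.4, 1.0]
grip_width: 0.0383
```

Call:
move_arm(
  moves=[
    {"gripper": 0.45,"delta_pos": [0,0,-0.01],"roll": 0},
    {"gripper": 0.45,"delta_pos": [0,0,-0.03],"roll": 0},
    {"gripper": 0.45,"delta_pos": [0,0,-0.07],"roll": 0},
    {"gripper": 0.45,"delta_pos": [0,0,-0.12],"roll": 0},
    {"gripper": 0.45,"delta_pos": [0,0,-0.15],"roll": 0},
    {"gripper": 0.45,"delta_pos": [0,0,-0.15],"roll": 0},
    {"gripper": 0.45,"delta_pos": [0,0,-0.15],"roll": 0},
  ],
)

```text
clock: 21.28
tcp_pos: [0.5668, -0.0238, 0.2613]
eef_rot: [[-0.297, 0.955, -0.0], [0.955, 0.297, -0.0], [0.0, -0.0, -1.0]]
wrist_force: [-0.1, 0.1, 0.4]
grip_width: 0.0383
```

```bash
python3 - <<'E'
from h import *
s=observe();print(s["tcp_pos"],s["eef_rot"].round(4),s["wrist_force"],s["grip_width"],s["clock"])
im=read_camera("wrist")
cv2.imwrite("pics/w9.png",cv2.resize(im[80:380,100:460],None,fx=2,fy=2,interpolation=2))
im=read_camera("scene");cv2.imwrite("pics/s9.png",cv2.resize(im[160:290,260:420],None,fx=4.5,fy=4.5,interpolation=2))
for q in("test_tube","window","tint_plate","handle","saddles"):print(q,pin("wrist",q),pin("scene",q))
E
```

```text
[ 0.56683007 -0.02376935  0.261332  ] [[-2.974e-01  9.547e-01 -5.000e-04]
 [ 9.547e-01  2.974e-01 -0.000e+00]
 [ 1.000e-04 -5.000e-04 -1.000e+00]] [-0.11687792  0.06695149  0.4367719 ] 0.038348484601552706 21.275
test_tube [(0.73, array([ 0.5622, -0.0257,  0.0833]))] [(0.87, array([ 0.5671, -0.0222,  0.0861]))]
window [(0.75, array([ 0.5715, -0.0251,  0.0764]))] [(0.68, array([ 0.5693, -0.0218,  0.0827]))]
tint_plate [(0.66, array([ 0.5685, -0.0244,  0.0544]))] [(0.98, array([ 0.5662, -0.0302,  0.0566]))]
handle [(0.72, array([ 0.5052, -0.0434,  0.1074]))] [(0.76, array([ 0.5065, -0.0453,  0.1089]))]
saddles [(0.83, array([ 0.568, -0.022,  0.084]))] [(0.94, array([ 0.5681, -0.0248,  0.0892]))]
```

View pics/w9.png

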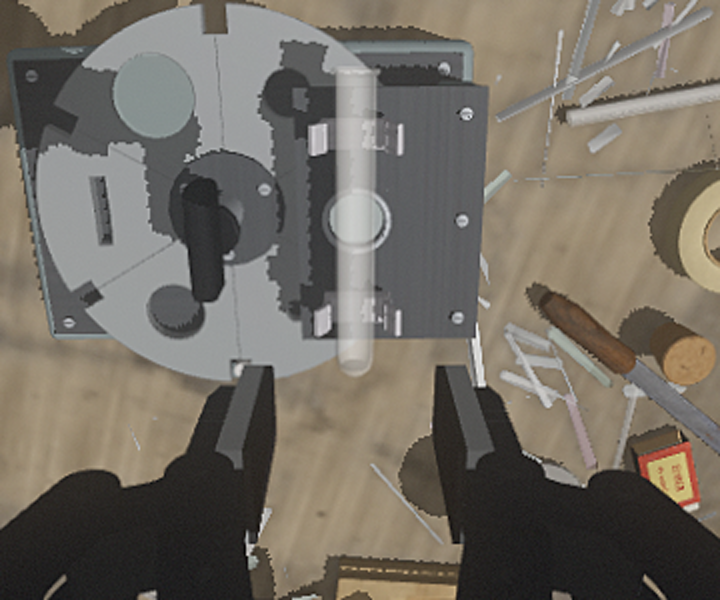

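View pics/s9.png

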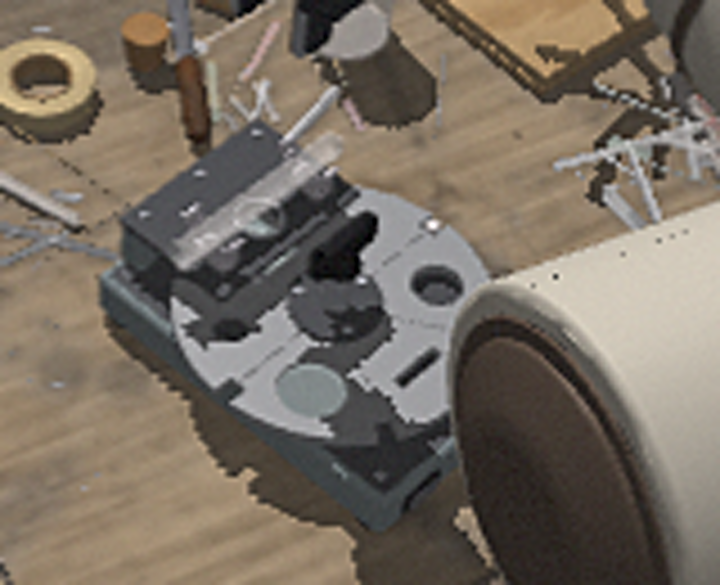

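```bash
python3 - <<'E'
from h import *
E=ray("wrist",[(100+356/2,80+68/2),(100+354.5/2,80+374/2)],.0975)[:,:2]
th=np.radians(17.3);R=np.array([[np.cos(th),np.sin(th)],[-np.sin(th),np.cos(th)]])
v=(E-[.568,-.0234])@R.T;print(v,v.mean(0),np.linalg.norm(E[0]-E[1]))
print(job_done())
E
```

```text
[[-0.00033247  0.07118262]
 [-0.00101918 -0.07060092]] [-0.00067583  0.00029085] 0.14178520768607478
the job is handed in; nothing more can be done
None
```

I turned the wheel to the square tint plate, seated it on the dowel, laid the test tube in both saddles, and handed the job in at about 21.7 s.

**Wheel:** At the start the pictures showed the wheel already down on the dowel in the neighbouring notch, not resting between stations as the task described. I gripped the handle softly and lifted about 12 mm (about 4 N). I then turned it one station (1.047 rad) clockwise and lowered it in small steps with the force watched.
- It went in without pressing the dowel from above, with the weight on the wrist all the way down to the starting height.
- The picture after release shows the dowel in the notch. The measured joint angle is 0.02 rad, with the tint plate 1.4 mm from the window's centre in plan.
- Closing the gripper on the handle pushed it down with about 11 N. The wheel was already home in the notch at that moment, so I don't believe the dowel took that load.

**Tube:** I set it down with about 6 N and released it.
- The last picture shows it in both saddles, 0.7 mm off across, 0.3 mm along, and parallel to the slots within about 0.01 rad.
- Its height came from the touch-down level, which was within 1 mm of the saddle floors.
- One wrist-camera network estimate put the tube 4 to 5 mm off. It disagrees with my pixel measurement and with the scene-camera estimate, which was about 1.5 mm off. I took it for network error.

**Other things:** The arm was raised clear at the end. I did not touch any of the bystanders, though I did not measure their positions separately afterwards.

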